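# Load the pattern plate and hold the projector's shutter half open

## Robot

A 6-joint arm with a two-finger parallel gripper is mounted at the origin on the work surface. World frame = base frame: x ahead of the robot, y to its left, z up, the work surface at z = 0. Lengths are in m, angles in rad, forces in N, time in s.
With the tool pointing down it reaches from about 0.375 to 0.75 m from the base axis. Payload 9 kg.
Tool frame: the origin (TCP) lies on the centre line of the jaws, within the pads' length; the fingertips stand 8 mm ahead of it and the grasp point (between the pads) lies 11 mm behind it (manip.tip_extent is the distance from the TCP to the fingertips, in m); z points along the fingers, y is the line along which they close (so a half turn about z gives the same grasp; the last joint's range is limited). The gripper opens to 85 mm and grips with 20 to 120 N. Pads are 22 mm wide; open, the fingers measure 114 mm over their backs; the gripper's body (76 mm by 85 mm) begins 54 mm behind the grasp point. The pads swing forward as they close: fully open they stand 13 mm farther back than shut.
Start: joints at [0.901, 0.104, 0.097, 1.564, 0, 1.353], TCP at [0.262, 0.54, 0.239] pointing down, gripper open.
Joint ranges: [-2.99, 2.99], [-0.84, 1.86], [-1.1, 1.16], [-1.84, 2.11], [-1.51, 1.56], [-3.14, 3.14]. Speed limits (rad/s): [2.22, 2.22, 2.57, 3.14, 3.14, 3.14].

## Interface

Orientations are given as a unit quaternion [w, x, y, z].
In Python, from station import manip, cams gives the robot as it stands.
- The arm moves only by the shell command python3 -m inch 'ROWS' [FORCE]. ROWS is JSON, one flat list of numbers, 5 for each row, row after row: the opening, from -1 (shut) to 1 (fully open), so that 0 is half open, then the shift along the tool's x, y, z normalised to -1 to 1, where 1 is 20 cm, then the turn about the tool's z normalised to -1 to 1, where 1 is 60 degrees. In form: [jaw, x, y, z, roll, jaw, x, y, z, roll, ...]. A call has 1 to 12 rows; each row shifts and turns the commanded pose from where the row before left it, along the tool's axes as they then stand; what a row does not reach is not made up. A row lasts 1/8 s, in which the tool goes at most 62.5 mm and 10.7 degrees, less where a joint would pass 70% of its speed; a pose out of reach is approached as far as the arm can. A call with a number of a shift or a turn outside -1 to 1 is refused whole. A call with a gripper value outside its range is refused whole. The fingers move at their own pace and stop on an object; FORCE is the grip in N (left out, the last holds). Time passes only in rows, so rows that do not move let the fingers close. It gives the time, the measured TCP pose, the force, the opening and the grip force at its end, in the units of the state.
- manip.sense(): the state, without advancing time (a new reading comes with each control period).
- cams.capture(name): name is "side" or "top" or "wrist"; returns a dict with "frame" (384x512x3 uint8, red, green, blue), "depth" (384x512 float32, m along the optical axis (not along the pixel's ray), 0 where there is no reading), "intrinsics" (3x3 intrinsics, pixels), "eye" and "attitude" of the camera in the world. Camera axes: x right, y up, looking along -z (the intrinsics and any distortion apply to the point x, -y, -z); pixel columns grow to the right and rows downward; lengths in m; the calibration is good to about 2 mm. A picture is of the moment at which its call begins.
- manip.job_done(): hands the job in; it is judged then, once.
The state is a dict: "time_s": time; "joint_pos": joint angles; "qd": joint speeds; "joint_torque": joint torques, N m; "eef_pos": TCP position; "orientation": TCP orientation; "wrist_force": force on the tool from outside, world axes, zero at the start; "torque": the same for the moment, N m; "finger_gap": opening from 0.0 (shut) to 1.0 (fully open); "grasp_force": force on a finger pad.
Only numpy, scipy, OpenCV 4.12 (cv2) and the standard library are available. Lean on these libraries where they do the work, as an engineer would, in place of code of your own. Each camera call takes 0.05 s, during which the arm holds its last target. There are 200 camera calls.

## Task

Take the pattern plate with the wide bar handle out of the wooden rack, lower it (do not drop it) edgewise into the projector's plate slot until it is fully home, and let go of it. Only then slide the sprung shutter to half of its travel, so that its grip stands at the middle mark of the gate, never past three quarters, and finish while still holding it there against its spring. Leave the plate with the round knob in the rack and the other things on the table where they are.

Things in the scene. Friction and masses are not known exactly. Their poses are not given: they have to be found in the camera images.
- bar_plate_grip (a point): Plate to load: upright aluminium sheet, 4 mm thick, 70 wide, 85 tall, with a light wooden bar handle on top, 60 wide, 12 thick, 35 tall; about 110 g. This point: the handle's centre, 102.5 mm above the plate's lower edge. x across the thickness (grip along it), y along the width, z up; same either way round. Starts upright in one of the rack's slots, 38 mm deep; pulls straight up.
- bar_plate_foot (a point): Middle of the lower edge of that plate, 102.5 mm below bar_plate_grip; same axes.
- slot (a point): Centre of the floor of the projector's plate slot, 30 mm above the table; the plate is home when its lower edge lies on this floor. The slot opens upward, 8 mm (x) by 76 mm (y); walls end 59 mm above this floor, with lips on top, to 66 mm, flaring outward at about 40 degrees. x points from lamp house to lens, y the way the shutter opens, z up.
- projector: Pattern projector, bolted down, base 270 (x) by 150 (y) mm, origin at the centre of its underside, axes as for the slot. Along x: grey lamp house (-132 to -57 mm, 93 mm high with fins), plate slot (at -20 mm), dark shutter gate (at +60 mm, 87 mm high), black lens tube (to +120 mm)
- shutter_grip (a point): Centre of the shutter's upright black grip: 24 mm (x) by 12 mm (y) and 48 mm tall, its top 145 mm above the table; the dark gate below it is 87 mm high. Axes as for the slot. It moves along +y as the shutter opens; the gate lies 80 mm to +x of the slot.
- shutter (a joint): Travel of the shutter in m along the projector's +y: 0 shut (where its spring keeps it), 0.06 fully open, 0.03 half. The spring pushes it shut with about 3.2 N at 0, rising by 1.6 N per 10 mm to about 8 N at half and 13 N at full travel; let go, it shuts.
- half_mark (a point): Where shutter_grip is at half travel: above the middle one of the three white marks on the gate (30 mm apart: shut, half, open).
- rack: Wooden rack, fixed, 60 (x) by 200 (y) by 50 mm high; origin at the centre of its underside. Two slots end to end along its y, centred 50 mm to either side, each 7 mm (x) by 76 mm (y), floor 12 mm above the table; one plate stands in each.
- knob_plate_grip (a point): The other plate, to be left in the rack: same sheet, but with a small round wooden knob (24 mm across, 15 mm tall, on a thin neck). This point is 102.5 mm above its lower edge, just below the knob.
- eraser: Bystander, leave alone: white eraser 42 x 20 x 14 mm; origin at its underside.
- pen: Bystander, leave alone: red pen, 142 mm long, lying down; origin at its underside.
- tape_roll: Bystander, leave alone: roll of tape, 90 mm across, 24 mm high; origin at its underside.
- ink_bottle: Bystander, leave alone: ink bottle, 54 mm across, 110 mm high; origin at its underside.
- mug: Bystander, leave alone: white mug, 84 mm across, 95 mm high; origin at its underside.
- brayer: Bystander, leave alone: ink roller with wooden handle, 160 mm long, lying down; origin at its underside.
Not all that is in view belongs to the job. Leave any blue look-alike of the part that bears bar_plate_grip alone.

How it is judged:
By the outcome, as a careful person would: the job done as asked, in the order asked, and still so for the second after the job is handed in, while the arm keeps its last pose, push and grip.
It also fails if it takes over 58 s, if anything falls off the work surface, if the arm or the gripper's body presses on something with over 40 N, if the wrist force passes 120 N, or if a joint passes its speed limit or range.

## Working session

There is one attempt and no reset: what is moved stays moved. The work goes in short steps, Python scripts to look and compute and a shell command to move; the robot and the scene stay as the last step left them, time stands still between calls to the robot, and variables do not carry over. Pictures are saved under pics/ and viewed, at most 10 in all, crops included, and the job is handed in when it is done.

```bash
ls; mkdir -p pics
cat > h.py <<'E'
import numpy as np, cv2
from scipy.spatial.transform import Rotation as R
from station import manip, cams
def rot(a):
    a=np.array(a,float)
    return a if a.shape==(3,3) else R.from_quat(a[[1,2,3,0]]).as_matrix()
def cap(n):
    c=cams.capture(n); np.savez(f'{n}.npz',**{k:np.array(v) for k,v in c.items()}); return c
def load(n): return dict(np.load(f'{n}.npz'))
def cloud(c):
    d=c['depth'];K=np.array(c['intrinsics']);v,u=np.mgrid[:d.shape[0],:d.shape[1]]
    p=np.stack([(u-K[0,2])/K[0,0]*d,-(v-K[1,2])/K[1,1]*d,-d],-1)
    return p@rot(c['attitude']).T+np.array(c['eye'])
def ray(c,u,v,z):
    K=np.array(c['intrinsics']);r=rot(c['attitude'])@np.array([(u-K[0,2])/K[0,0],-(v-K[1,2])/K[1,1],-1])
    e=np.array(c['eye']);return e+r*(z-e[2])/r[2]
E
python3 - <<'E'
from h import *
for n in('side','top'):
    c=cap(n); cv2.imwrite(f'pics/{n}0.png',cv2.resize(c['frame'][...,::-1],(800,600)))
    print(n,c['eye'],c['attitude'],np.array(c['intrinsics']).tolist(),{k for k in c})
s=manip.sense();print({k:np.round(v,3).tolist() for k,v in s.items()})
E
```

```text
pics
side [ 0.22267789 -0.81577201  1.15068143] [ 0.9135956   0.33512732 -0.07208423 -0.21871584] [[403.25153786603005, 0.0, 250.34275427626093], [0.0, 403.25153786603005, 190.87794830888643], [0.0, 0.0, 1.0]] {'intrinsics', 'depth', 'frame', 'attitude', 'eye'}
top [ 0.39281702 -0.01939183  1.10957298] [-0.70082172 -0.07677944  0.0516915   0.70730603] [[351.382493254509, 0.0, 255.1301511590956], [0.0, 351.382493254509, 190.66628991993872], [0.0, 0.0, 1.0]] {'intrinsics', 'depth', 'frame', 'attitude', 'eye'}
{'time_s': 0.1, 'joint_pos': [0.901, 0.105, 0.097, 1.564, 0.0, 1.353], 'qd': [0.001, -0.002, 0.0, 0.002, -0.001, -0.0], 'joint_torque': [0.005, -55.82, 50.472, 0.013, -0.0, -0.0], 'eef_pos': [0.262, 0.54, 0.239], 'orientation': [-0.0, 0.224, 0.975, -0.001], 'wrist_force': [0.254, -0.524, -0.099], 'torque': [-0.009, -0.005, 0.03], 'grasp_force': 0.0, 'finger_gap': 1.001}
```

View pics/side0.png

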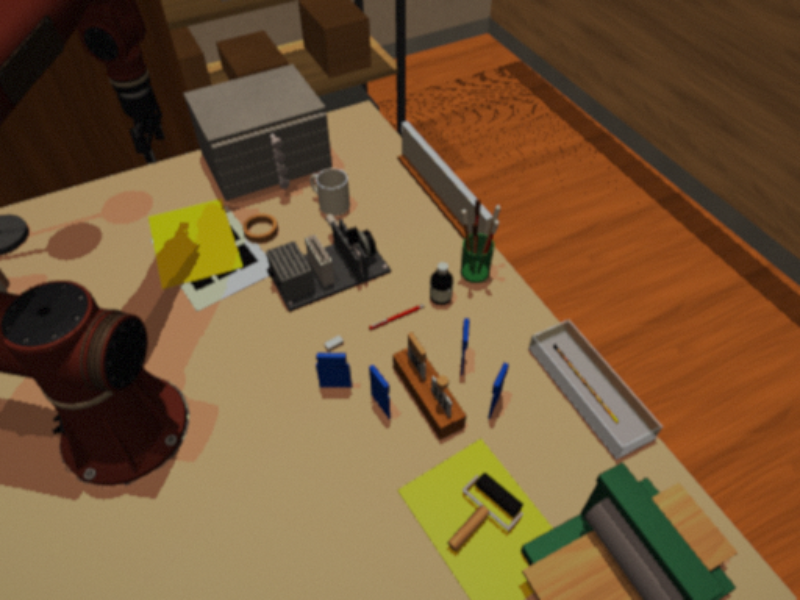

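View pics/top0.png

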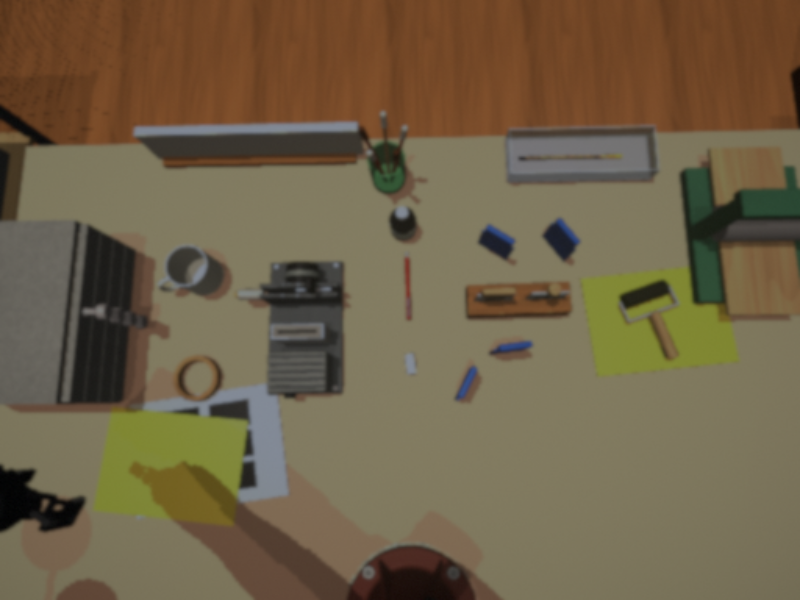

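The side view shows the projector around (325,262) and the rack around (428,390), with four blue upright plates beside the rack. In the top view the rack is at (518,300) and the projector at (305,327).

These could be taken for the bar plate (top-view pixels):
- light wooden bar at (495,294)
- knob plate at (545,294)
- blue look-alikes at (497,240), (562,238), (510,347) and (466,383)

I choose (495,294) and will check it in a close crop.

Run:
```python
from h import *
t=load('top');s=load('side')
def crop(c,x0,y0,x1,y1): return cv2.resize(c['frame'][y0:y1,x0:x1,::-1],(400,300),interpolation=cv2.INTER_CUBIC)
im=np.vstack([np.hstack([crop(s,240,200,320,260+20),crop(t,290,155,380,222)]),np.hstack([crop(s,165,130,255,198),crop(t,145,160,235,228+27)])])
cv2.imwrite('pics/crop.png',np.clip(im*1.6,0,255).astype(np.uint8))
for n,c in(('top',t),('side',s)):
    P=cloud(c);P[c['depth']==0]=np.nan
    print(n,'table z',np.nanmedian(P[(P[...,2]<.02)&(P[...,2]>-.02)][:,2]))
    for nm,(x0,x1,y0,y1) in dict(rack=(.4,.58,-.3,-.05),proj=(.3,.65,.08,.4)).items():
        pass
P=cloud(t)
# height map print over rack & projector rows
for nm,(r0,r1,c0,c1) in dict(rack=(180,203,296,368),proj=(164,256,150,222)).items():
    Q=P[r0:r1,c0:c1].reshape(-1,3)
    for lo,hi in((.03,.06),(.06,.09),(.09,.11),(.11,.155)):
        q=Q[(Q[:,2]>lo)&(Q[:,2]<hi)]
        if len(q)>5: print(nm,lo,hi,len(q),np.percentile(q,[2,50,98],0).round(4).tolist())
```

```text
top table z 0.0017381004875669515
side table z 0.0008660398655855328
rack 0.03 0.06 1049 [[0.5552, -0.313, 0.0362], [0.5773, -0.2187, 0.051], [0.6152, -0.1185, 0.0558]]
rack 0.06 0.09 74 [[0.582, -0.2988, 0.0607], [0.584, -0.2163, 0.0747], [0.587, -0.1323, 0.0871]]
rack 0.09 0.11 44 [[0.5796, -0.2992, 0.0921], [0.5855, -0.2447, 0.0978], [0.5892, -0.1326, 0.1074]]
rack 0.11 0.155 186 [[0.5767, -0.2748, 0.1118], [0.5838, -0.1793, 0.1321], [0.5966, -0.1373, 0.136]]
proj 0.03 0.06 284 [[0.4009, 0.1341, 0.031], [0.586, 0.2059, 0.0468], [0.636, 0.3055, 0.0594]]
proj 0.06 0.09 1111 [[0.409, 0.1393, 0.0611], [0.5925, 0.2094, 0.0824], [0.6553, 0.3237, 0.0899]]
proj 0.09 0.11 1059 [[0.4118, 0.1558, 0.0901], [0.4575, 0.2061, 0.0928], [0.6018, 0.2583, 0.0983]]
proj 0.11 0.155 63 [[0.5888, 0.1725, 0.1132], [0.5976, 0.1758, 0.1442], [0.6117, 0.1849, 0.1478]]
```

View pics/crop.png

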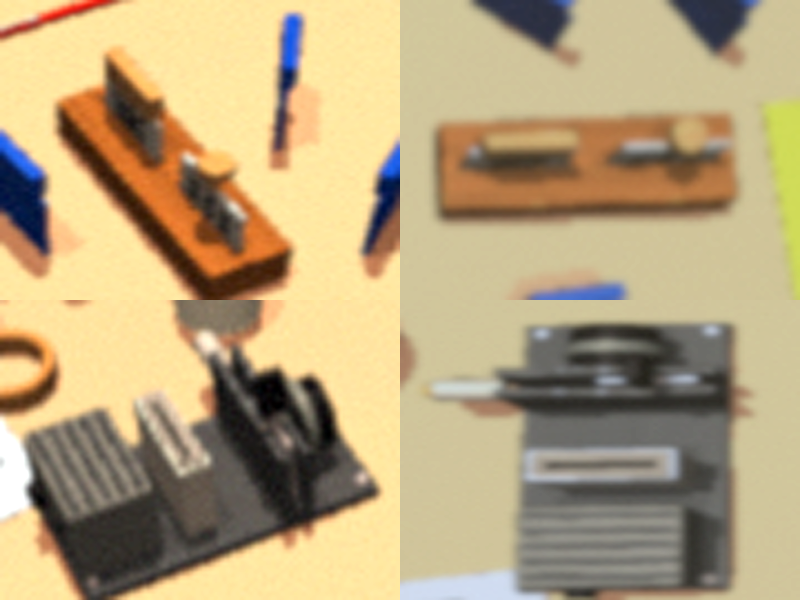

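The crop confirms it: the left plate (bar at crop (530,142)) carries the wide wooden bar, and the right one (crop (690,133)) has the knob. The slot opening is at crop (602,464) and the gate is above it. Next I measure the bar top, slot mouth and shutter grip.

```bash
cat > meas.py <<'E'
from h import *
def rect(c,mask,z):
    vs,us=np.nonzero(mask); pts=np.array([ray(c,u,v,z)[:2] for u,v in zip(us,vs)],np.float32)
    r=cv2.minAreaRect(pts*1000); q=pts-pts.mean(0); w,V=np.linalg.eigh(q.T@q)
    a=np.degrees(np.arctan2(V[1,1],V[0,1]))%180
    return len(us),np.round(r[0],1).tolist(),np.round(r[1],1).tolist(),'long axis deg %.1f'%a
E
python3 - <<'E'
from meas import *
for n in('top','side'):
    c=load(n);P=cloud(c);X,Y,Z=np.moveaxis(P,-1,0);print(n)
    print('bar',rect(c,(Z>.125)&(Z<.14)&(abs(X-.585)<.03)&(Y>-.23)&(Y<-.12),.132))
    print('rack',rect(c,(Z>.04)&(Z<.058)&(abs(X-.585)<.05)&(Y>-.33)&(Y<-.1),.05))
    print('sgrip',rect(c,(Z>.138)&(Z<.152)&(abs(X-.6)<.03)&(abs(Y-.18)<.04),.145))
    g=cv2.cvtColor(c['frame'],cv2.COLOR_RGB2GRAY)
    reg=(abs(X-.52)<.03)&(abs(Y-.21)<.07)
    print('lip',rect(c,reg&(Z>.088)&(Z<.102),.096))
    vs,us=np.nonzero(reg&(Z>.075));print('px',us.min(),us.max(),vs.min(),vs.max())
    if n=='top':
        print(g[192+16:192+36,168:212:3])
E
```

```text
top
bar (100, [584.0, -166.6], [59.0, 11.5], 'long axis deg 91.3')
rack (1005, [585.3, -216.3], [61.5, 201.0], 'long axis deg 91.1')
sgrip (40, [600.4, 178.6], [23.3, 11.4], 'long axis deg 3.9')
lip (268, [520.0, 205.7], [98.0, 26.5], 'long axis deg 90.2')
px 174 208 207 217
[[122 112 112 108 107 105 105 107 106 107 109 109 110  85  59]
 [123 113 117 108 107 106 105 103 102 102 102 102 108  86  54]
 [122 112 115 100  96  96  96  93  88  88  88  88 106  86  50]
 [122 111 114  89  74  76  75  72  70  69  70  73 105  86  45]
 [122 108 113  84  63  66  65  65  68  68  68  72 104  86  44]
 [122 107 111  90  79  81  81  81  86  87  87  89 104  85  44]
 [123 108 113  99  97  99  96  96 100 100  99  99 103  84  42]
 [122 109 119 111 112 111 104 104 105 104  98  97  99  80  42]
 [122 109 114 113 114 112 100  99 100  98  88  87  88  70  42]
 [122 108  93  90  89  88  78  78  78  77  68  68  68  56  43]
 [122 107  73  66  62  60  56  55  57  55  51  51  51  48  44]
 [122 107  70  62  55  48  45  46  46  45  45  45  45  45  45]
 [123 106  67  65  60  45  44  43  42  42  44  43  43  44  47]
 [122 105  68  67  64  49  47  46  46  46  46  47  47  48  53]
 [122 105  68  67  63  55  53  54  53  53  53  54  55  55  58]
 [122 104  68  67  63  60  58  58  58  58  58  58  58  58  60]
 [122 104  68  67  64  64  65  66  64  63  64  66  63  63  60]
 [122 104  73  74  73  75  77  78  78  77  78  79  77  72  55]
 [122 103  79  81  80  83  84  85  83  81  83  84  81  76  44]
 [121  99  76  77  78  78  79  80  78  77  78  79  76  74  37]]
side
bar (69, [585.9, -169.9], [13.7, 62.2], 'long axis deg 90.2')
rack (784, [587.1, -218.9], [63.6, 204.6], 'long axis deg 94.7')
sgrip (23, [601.6, 174.9], [17.4, 23.3], 'long axis deg 10.3')
lip (119, [521.0, 201.7], [28.4, 102.1], 'long axis deg 90.7')
px 195 212 150 171
```

```bash
cat >> h.py <<'E'
def go(x,y,z,ydeg=None):
    "remaining shift (tool axes, in units of 0.2 m) and roll (units of 60 deg) to a TCP goal"
    s=manip.sense();T=rot(s['orientation']);d=T.T@(np.array([x,y,z])-s['eef_pos'])/.2
    a=np.degrees(np.arctan2(T[1,1],T[0,1])); 
    r=None if ydeg is None else round(((a-ydeg+90)%180-90)/60,3)
    print('t',round(s['time_s'],2),'pos',np.round(s['eef_pos'],4),'yaw(y) %.2f'%a,'tilt',np.round(T[:,2],3),'shift',d.round(3),'roll',r,'F',np.round(s['wrist_force'],1),'gap',round(float(s['finger_gap']),3),'grip',round(float(s['grasp_force']),1))
E
python3 -c "
from h import *
go(.5845,-.168,.239,1.2)"
python3 -m inch '[1,0,0,0,0.15, 1,0,0,0,0.15, 1,0,0,0,0.15, 1,0,0,0,0.15, 1,0,0,0,0.15, 1,0,0,0,0.15, 1,0,0,0,0.15]'
python3 -c "
from h import *
go(.5845,-.168,.239,1.2)"
```

```text
t 0.1 pos [0.2618 0.5396 0.2386] yaw(y) 64.11 tilt [-0.001 -0.001 -1.   ] shift [-2.996 -2.478  0.   ] roll 1.049 F [ 0.3 -0.5 -0.1] gap 1.001 grip 0.0
time_s: 0.98
eef_pos: [0.2618, 0.5396, 0.2388]
orientation: [0.0, 0.702, 0.712, -0.0]
wrist_force: [0.2, 0.6, 0.1]
finger_gap: 1.003
grasp_force: 0.0
t 0.97 pos [0.2618 0.5396 0.2388] yaw(y) 0.82 tilt [-0.001 -0.001 -1.   ] shift [-3.561e+00  1.563e+00  1.000e-03] roll -0.006 F [0.2 0.6 0.1] gap 1.003 grip 0.0
```

```bash
python3 -m inch '[1,-0.25,0.11,0,0, 1,-0.25,0.11,0,0, 1,-0.25,0.11,0,0, 1,-0.25,0.11,0,0, 1,-0.25,0.11,0,0, 1,-0.25,0.11,0,0, 1,-0.25,0.11,0,0, 1,-0.25,0.11,0,0, 1,-0.25,0.11,0,0, 1,-0.25,0.11,0,0, 1,-0.25,0.11,0,0, 1,-0.25,0.11,0,0]' >/dev/null
python3 -m inch '[1,-0.2,0.08,0,-0.006, 1,-0.2,0.08,0,0, 1,-0.16,0.08,0,0, 1,0,0,0,0, 1,0,0,0,0]' >/dev/null
python3 - <<'E'
from meas import *
go(.5845,-.168,.239,1.2)
c=cap('wrist');cv2.imwrite('pics/w1.png',cv2.resize(c['frame'][...,::-1],(640,480)))
P=cloud(c);P[c['depth']==0]=9;X,Y,Z=np.moveaxis(P,-1,0);print(c['eye'])
print('bar',rect(c,(Z>.122)&(Z<.142)&(abs(X-.585)<.03)&(Y>-.23)&(Y<-.12),.132))
print('rack',rect(c,(Z>.04)&(Z<.058)&(abs(X-.585)<.05)&(Y>-.33)&(Y<-.1),.05))
E
```

```text
t 3.1 pos [ 0.5879 -0.1654  0.2389] yaw(y) 1.47 tilt [-0.001  0.001 -1.   ] shift [-0.013 -0.017 -0.001] roll 0.005 F [ 0.4  0.6 -0.4] gap 0.998 grip 0.0
[ 0.58639514 -0.0997893   0.37361238]
bar (1172, [586.5, -165.0], [11.6, 60.2], 'long axis deg 91.0')
rack (8328, [587.5, -216.5], [59.8, 199.8], 'long axis deg 91.3')
```

View pics/w1.png

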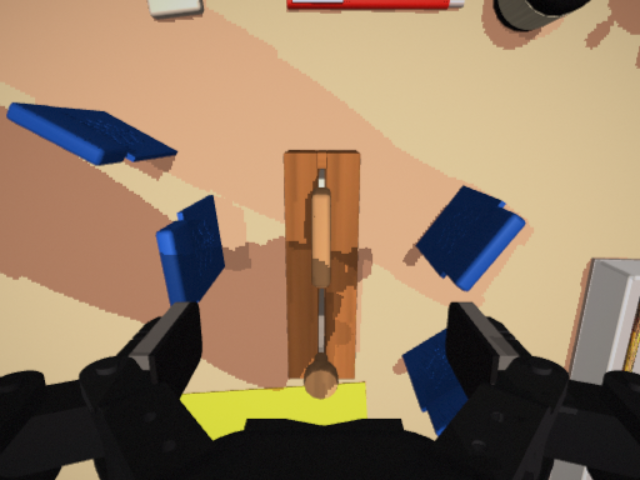

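The wrist view shows the bar handle at (321,238), centred between the fingers. The knob plate is further down at (320,375). Blue plates stand close on both sides, at (205,245) and (470,235), so I narrow the jaws before going down.

```bash
python3 -m inch '[-0.2,-0.003,-0.01,0,0.005, -0.2,0,0,0,0, -0.2,0,0,0,0, -0.2,0,0,0.15,0, -0.2,0,0,0.15,0, -0.2,0,0,0.15,0, -0.2,0,0,0.12,0, -0.2,0,0,0.1,0, -0.2,0,0,0,0, -0.2,0,0,0,0]' 
python3 -c "
from h import *
go(.586,-.166,.105,1.2)"
```

```text
time_s: 4.4
eef_pos: [0.5867, -0.1666, 0.1063]
orientation: [0.001, 0.7, 0.714, 0.0]
wrist_force: [0.1, -0.5, -0.1]
finger_gap: 0.398
grasp_force: 0.0
t 4.4 pos [ 0.5867 -0.1666  0.1063] yaw(y) 1.17 tilt [ 0.001 -0.    -1.   ] shift [ 0.003 -0.003  0.007] roll -0.0 F [ 0.1 -0.5 -0.1] gap 0.398 grip 0.0
```

```bash
python3 -m inch '[-1,0,0,0.006,0, -1,0,0,0,0, -1,0,0,0,0, -1,0,0,0,0, -1,0,0,0,0, -1,0,0,0,0]' 40
python3 -m inch '[-1,0,0,-0.05,0, -1,0,0,-0.1,0, -1,0,0,-0.15,0, -1,0,0,-0.2,0, -1,0,0,-0.2,0, -1,0,0,-0.1,0, -1,0,0,0,0, -1,0,0,0,0]'
python3 - <<'E'
from meas import *
go(.586,-.166,.265,1.2)
c=cap('side');f=c['frame'][150:300,180:380,::-1];cv2.imwrite('pics/s1.png',cv2.resize(np.clip(f*1.5,0,255).astype(np.uint8),(800,600)))
c=cap('top');P=cloud(c);X,Y,Z=np.moveaxis(P,-1,0)
g=(abs(X-.52)<.05)&(abs(Y-.2)<.1)
print('lip',rect(c,g&(Z>.09)&(Z<.1)&(abs(X-.52)<.03),.096))
h=(abs(X-.455)<.055)&(abs(Y-.2)<.1)&(Z>.085)&(Z<.1)&(X<.49)
print('lamp',rect(c,h,.093))
E
```

```text
time_s: 5.15
eef_pos: [0.5868, -0.1667, 0.1052]
orientation: [0.001, 0.7, 0.714, 0.0]
wrist_force: [-0.8, -0.3, 5.0]
finger_gap: 0.14
grasp_force: 39.8
time_s: 6.15
eef_pos: [0.586, -0.1663, 0.2634]
orientation: [-0.0, 0.7, 0.714, -0.0]
wrist_force: [0.4, 0.6, -2.1]
finger_gap: 0.135
grasp_force: 39.1
t 6.15 pos [ 0.586  -0.1663  0.2634] yaw(y) 1.17 tilt [-0.001  0.001 -1.   ] shift [ 0.001  0.    -0.008] roll -0.0 F [ 0.4  0.6 -2.1] gap 0.135 grip 39.1
lip (218, [520.0, 205.7], [97.9, 26.5], 'long axis deg 90.1')
lamp (965, [445.0, 206.5], [108.2, 71.9], 'long axis deg 89.3')
```

View pics/s1.png

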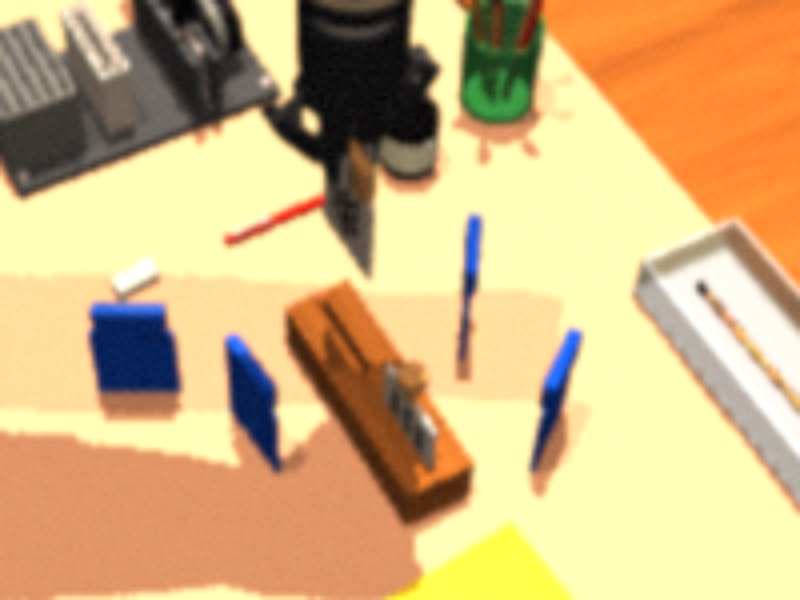

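The side crop shows the plate lifted clear in the gripper at (350,215), the knob plate still in the rack at (410,410), and the near slot empty. Next I go beside the slot and measure it with the wrist camera.

```bash
python3 -m inch '[-1,0.1,-0.023,0,0, -1,0.18,-0.041,0,0, -1,0.18,-0.041,0,0, -1,0.18,-0.041,0,0, -1,0.18,-0.041,0,0, -1,0.18,-0.041,0,0, -1,0.18,-0.041,0,0, -1,0.15,-0.041,0,0.016, -1,0.08,-0.02,0,0, -1,0,0,0,0, -1,0,0,0,0]'
python3 - <<'E'
from meas import *
go(.52,.205,.264,0.2)
c=cap('wrist');cv2.imwrite('pics/w2.png',cv2.resize(c['frame'][...,::-1],(640,480)))
P=cloud(c);P[c['depth']==0]=9;X,Y,Z=np.moveaxis(P,-1,0)
print('lip',rect(c,(Z>.088)&(Z<.103)&(abs(X-.52)<.03)&(abs(Y-.205)<.07),.096))
print('grip',rect(c,(Z>.135)&(Z<.155)&(abs(X-.6)<.03)&(abs(Y-.18)<.04),.145))
print('lamp',rect(c,(Z>.088)&(Z<.098)&(X<.49)&(X>.38)&(abs(Y-.205)<.08),.093))
E
```

```text
time_s: 7.62
eef_pos: [0.5148, 0.1137, 0.2639]
orientation: [0.0, 0.706, 0.708, -0.0]
wrist_force: [0.5, 0.0, -1.5]
finger_gap: 0.136
grasp_force: 39.0
t 7.62 pos [0.5148 0.1137 0.2639] yaw(y) 0.20 tilt [-0. -0. -1.] shift [ 0.457  0.027 -0.   ] roll 0.0 F [ 0.5  0.  -1.5] gap 0.136 grip 39.0
lip (2968, [521.6, 207.5], [27.4, 97.4], 'long axis deg 90.7')
grip (528, [599.8, 179.1], [25.8, 10.8], 'long axis deg 0.3')
lamp (10508, [448.0, 206.7], [72.7, 107.1], 'long axis deg 90.8')
```

View pics/w2.png

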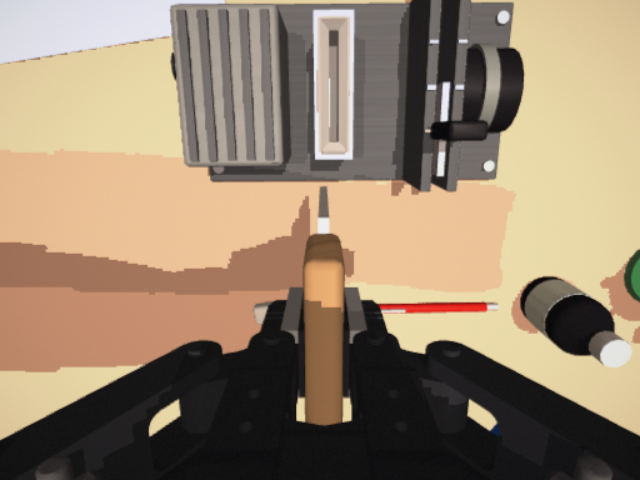

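The wrist view shows the slot mouth at (333,87), the shutter grip at (460,130), and the held plate upright at (323,205) in line with the slot. Next I move above the slot and lower.

```bash
python3 -m inch '[-1,0.1,0.008,0,-0.008, -1,0.18,0.013,0,0, -1,0.13,0.013,0,0, -1,0.05,0,0,0, -1,0,0,0,0, -1,0,0,0.1,0, -1,0,0,0.15,0, -1,0,0,0.07,0, -1,0,0,0,0, -1,0,0,0,0]'
python3 -c "
from h import *
go(.5215,.206,.123,0.7)"
```

```text
time_s: 8.93
eef_pos: [0.5211, 0.2061, 0.2014]
orientation: [0.0, 0.703, 0.711, 0.001]
wrist_force: [0.8, -0.5, -1.4]
finger_gap: 0.138
grasp_force: 39.1
t 8.93 pos [0.5211 0.2061 0.2014] yaw(y) 0.67 tilt [ 0.001  0.    -1.   ] shift [-0.     0.002  0.392] roll -0.0 F [ 0.8 -0.5 -1.4] gap 0.138 grip 39.1
```

```bash
python3 -m inch '[-1,0,0.001,0.03,0, -1,0,0,0.03,0, -1,0,0,0.03,0, -1,0,0,0.03,0, -1,0,0,0.03,0, -1,0,0,0,0]'
python3 -c "
from h import *
go(.5215,.206,.123,0.7)"
```

```text
time_s: 9.68
eef_pos: [0.5205, 0.2063, 0.1695]
orientation: [-0.0, 0.703, 0.711, -0.0]
wrist_force: [0.6, 0.0, -0.4]
finger_gap: 0.135
grasp_force: 39.1
t 9.68 pos [0.5205 0.2063 0.1695] yaw(y) 0.69 tilt [-0.001 -0.    -1.   ] shift [-0.001  0.005  0.232] roll -0.0 F [ 0.6  0.  -0.4] gap 0.135 grip 39.1
```

```bash
python3 -m inch '[-1,0,0,0.04,0, -1,0,0,0.04,0, -1,0,0,0.04,0, -1,0,0,0.04,0, -1,0,0,0.03,0, -1,0,0,0.02,0, -1,0,0,0,0, -1,0,0,0,0]'
python3 -c "
from h import *
go(.5215,.206,.123,0.7)"
```

```text
time_s: 10.68
eef_pos: [0.5209, 0.2063, 0.1284]
orientation: [0.0, 0.703, 0.711, 0.0]
wrist_force: [0.2, -0.2, -1.0]
finger_gap: 0.138
grasp_force: 39.1
t 10.68 pos [0.5209 0.2063 0.1284] yaw(y) 0.69 tilt [ 0.  0. -1.] shift [-0.002  0.003  0.027] roll -0.0 F [ 0.2 -0.2 -1. ] gap 0.138 grip 39.1
```

Still no contact at 5 mm above home. I go the rest of the way in small rows until the wrist force rises.

```bash
python3 -m inch '[-1,0,0,0.01,0, -1,0,0,0.008,0, -1,0,0,0.005,0, -1,0,0,0,0]' | egrep 'eef|wrist'
python3 -m inch '[-1,0,0,0.006,0, -1,0,0,0,0]'| egrep 'eef|wrist|grasp'
```

```text
eef_pos: [0.5207, 0.2063, 0.1234]
wrist_force: [0.2, 0.9, -1.5]
eef_pos: [0.521, 0.2064, 0.1232]
wrist_force: [-1.8, 0.9, 5.3]
grasp_force: 40.0
```

Contact at z = 0.1232, exactly the expected home height. Now I release and go up.

```bash
python3 -m inch '[-0.6,0,0,0,0, -0.5,0,0,0,0, -0.4,0,0,0,0, -0.3,0,0,0,0, -0.3,0,0,0,0]' | egrep 'eef|wrist|grasp'
python3 -m inch '[-0.3,0,0,-0.05,0, -0.3,0,0,-0.1,0, -0.3,0,0,-0.15,0, -0.3,0,0,-0.15,0, -0.3,0,0,-0.1,0, -0.3,0,0,0,0, -0.3,0,0,0,0]'| egrep 'eef|wrist|grasp'
python3 - <<'E'
from meas import *
c=cap('wrist');cv2.imwrite('pics/w3.png',cv2.resize(c['frame'][...,::-1],(640,480)))
P=cloud(c);P[c['depth']==0]=9;X,Y,Z=np.moveaxis(P,-1,0)
m=(Z>.12)&(Z<.165)&(abs(X-.52)<.02)&(abs(Y-.205)<.05)
print('bar z',np.percentile(Z[m],[10,50,90]).round(4),rect(c,m&(Z>.143),.15))
m=(Z>.12)&(Z<.155)&(abs(X-.6)<.03)&(abs(Y-.18)<.04)
print('grip',rect(c,m&(Z>.135),.145))
go(.6,.1775,.233,90.7)
E
```

```text
eef_pos: [0.5208, 0.2063, 0.1223]
wrist_force: [-0.1, -0.8, 0.4]
grasp_force: 0.0
eef_pos: [0.5207, 0.2063, 0.2321]
wrist_force: [0.5, 0.8, -0.5]
grasp_force: 0.0
bar z [0.1476 0.1497 0.1508] (1423, [520.8, 207.8], [11.6, 59.7], 'long axis deg 90.2')
grip (623, [599.8, 181.8], [26.0, 14.8], 'long axis deg 175.2')
t 12.97 pos [0.5204 0.2063 0.2316] yaw(y) 0.69 tilt [-0.001 -0.    -1.   ] shift [-0.149  0.396 -0.008] roll 1.5 F [-0.4  0.1 -0.4] gap 0.352 grip 0.0
```

View pics/w3.png

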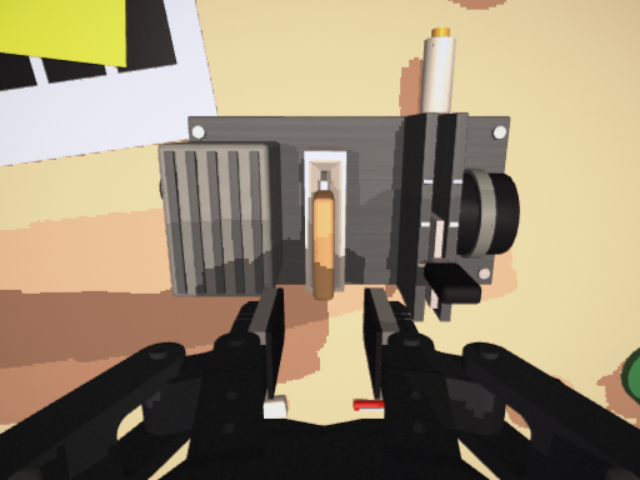

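The wrist view shows the plate standing in the slot with its handle at (323,243) and top at z ≈ 0.150, which is the home height. The shutter grip is at (452,282), shut. Next I roll 90° and move over the grip.

```bash
python3 -c "
from h import *
print(np.round(manip.sense()['joint_pos'],2))"
python3 -m inch '[-0.3,0,0.1,0,0, -0.3,-0.04,0.15,0,0, -0.3,-0.1,0.15,0,0, -0.3,0,0,0,0, -0.3,0,0,0,0]' | egrep 'eef|wrist|grasp'
python3 - <<'E'
from meas import *
c=cap('wrist');P=cloud(c);P[c['depth']==0]=9;X,Y,Z=np.moveaxis(P,-1,0)
print('grip',rect(c,(Z>.14)&(Z<.15)&(abs(X-.6)<.03)&(abs(Y-.18)<.04),.145))
E
```

```text
[ 0.14 -0.02 -0.04  1.55  0.    1.7 ]
eef_pos: [0.6004, 0.1794, 0.2315]
wrist_force: [-1.1, 0.2, 0.7]
grasp_force: 0.0
grip (549, [601.8, 180.3], [23.3, 11.7], 'long axis deg 0.7')
```

```bash
python3 -m inch '[-0.3,0,0,0,-0.15, -0.3,0,0,0,-0.15, -0.3,0,0,0,-0.15, -0.3,0,0,0,-0.15, -0.3,0,0,0,-0.15, -0.3,0,0,0,-0.15, -0.3,0,0,0,-0.15, -0.3,0,0,0,-0.15, -0.3,0,0,0,-0.15, -0.3,0,0,0,-0.15, -0.3,0,0,0,0, -0.3,0,0,0,0]' | egrep 'eef|wrist|grasp'
python3 - <<'E'
from meas import *
go(.601,.1795,.12,90.7)
c=cap('wrist');P=cloud(c);P[c['depth']==0]=9;X,Y,Z=np.moveaxis(P,-1,0)
print('grip',rect(c,(Z>.14)&(Z<.15)&(abs(X-.6)<.03)&(abs(Y-.18)<.04),.145))
E
```

```text
eef_pos: [0.6007, 0.1796, 0.2325]
wrist_force: [-0.1, -0.8, 0.2]
grasp_force: 0.0
t 15.15 pos [0.6007 0.1796 0.2325] yaw(y) 90.52 tilt [ 0.  0. -1.] shift [-0.001 -0.001  0.562] roll -0.003 F [-0.1 -0.8  0.2] gap 0.353 grip 0.0
grip (506, [601.0, 179.3], [23.6, 10.7], 'long axis deg 0.2')
```

```bash
python3 -m inch '[-0.3,0,0,0.15,0, -0.3,0,0,0.15,0, -0.3,0,0,0.12,0, -0.3,0,0,0.1,0, -0.3,0,0,0.04,0, -0.3,0,0,0,0, -0.3,0,0,0,0]' | egrep 'eef|wrist|grasp'
python3 -m inch '[-1,0,0,0,0, -1,0,0,0,0, -1,0,0,0,0, -1,0,0,0,0, -1,0,0,0,0, -1,0,0,0,0]' 60
python3 - <<'E'
from meas import *
go(.601,.209,.12,90.7)
E
```

```text
eef_pos: [0.6017, 0.1794, 0.1215]
wrist_force: [-0.3, 0.3, 1.0]
grasp_force: 0.0
time_s: 16.82
eef_pos: [0.6016, 0.1796, 0.1214]
orientation: [0.001, -0.006, 1.0, 0.0]
wrist_force: [-0.0, 1.4, 6.0]
finger_gap: 0.133
grasp_force: 59.3
t 16.82 pos [0.6016 0.1796 0.1214] yaw(y) 90.70 tilt [ 0.002  0.001 -1.   ] shift [0.001 0.147 0.007] roll 0.0 F [-0.   1.4  6. ] gap 0.133 grip 59.3
```

```bash
python3 -m inch '[-1,0,0.02,0,0, -1,0,0.03,0,0, -1,0,0.03,0,0, -1,0,0.02,0,0, -1,0,0,0,0, -1,0,0,0,0]' | egrep 'eef|wrist|grasp|gap'
python3 -m inch '[-1,0,0.02,0,0, -1,0,0.02,0,0, -1,0,0.01,0,0, -1,0,0,0,0, -1,0,0,0,0]' | egrep 'eef|wrist|grasp|gap'
python3 - <<'E'
from meas import *
go(.601,.2095,.121,90.7)
c=cap('top');P=cloud(c);X,Y,Z=np.moveaxis(P,-1,0)
f=c['frame'][160:240,150:257,::-1];a=cv2.resize(np.clip(f*1.6,0,255).astype(np.uint8),(800,600))
c=cap('side');f=c['frame'][125:215,160:280,::-1];b=cv2.resize(np.clip(f*1.6,0,255).astype(np.uint8),(800,600))
cv2.imwrite('pics/fin.png',cv2.resize(np.vstack([a,b]),(450,600)))
c=cap('wrist');cv2.imwrite('pics/w4.png',cv2.resize(c['frame'][...,::-1],(640,480)))
E
```

```text
eef_pos: [0.6015, 0.1981, 0.1214]
wrist_force: [-2.4, -6.5, 7.0]
finger_gap: 0.128
grasp_force: 59.5
eef_pos: [0.6014, 0.2078, 0.1214]
wrist_force: [-2.0, -7.0, 7.5]
finger_gap: 0.131
grasp_force: 59.6
t 18.2 pos [0.6014 0.2078 0.1214] yaw(y) 90.63 tilt [ 0.001 -0.003 -1.   ] shift [0.002 0.009 0.002] roll -0.001 F [-2.  -7.   7.5] gap 0.131 grip 59.6
```

View pics/w4.png

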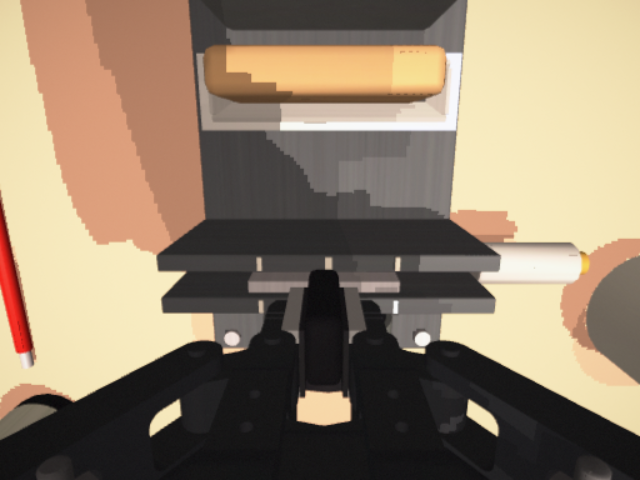

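View pics/fin.png

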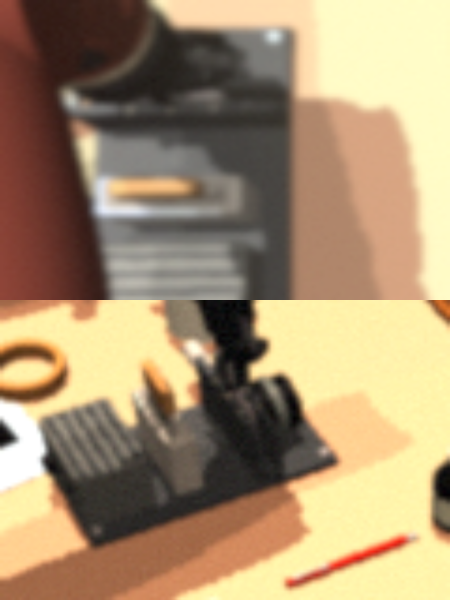

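The wrist view shows the three marks at x = 260, 329 and 398, with the grip at x = 323, about 2 mm short of the middle mark. The TCP travel of 28.2 mm agrees. The plate is still home (handle at (325,72)). I add 2 mm.

```bash
python3 -m inch '[-1,0,0.01,0,0, -1,0,0,0,0, -1,0,0,0,0, -1,0,0,0,0]' | egrep 'eef|wrist|grasp|gap'
python3 - <<'E'
from meas import *
go(.601,.2096,.121,90.7)
c=cap('wrist');g=cv2.cvtColor(c['frame'],cv2.COLOR_RGB2GRAY)
print('marks row',[(u,int(g[211,u])) for u in range(195,330) if g[211,u]>110])
r=g[int(370*.8)-6:int(370*.8)-2,235:285].mean(0);print('grip row',r.astype(int))
r=g[222:225,240:280].mean(0);print('grip top row',r.astype(int))
E
```

```text
eef_pos: [0.6013, 0.2097, 0.1214]
wrist_force: [-1.5, -8.0, 7.3]
finger_gap: 0.13
grasp_force: 59.6
t 18.85 pos [0.6013 0.2097 0.1214] yaw(y) 90.62 tilt [ 0.001 -0.003 -1.   ] shift [ 0.002 -0.     0.002] roll -0.001 F [-1.5 -8.   7.3] gap 0.13 grip 59.6
marks row [(202, 180), (203, 190), (204, 189), (205, 146), (256, 149), (257, 186), (258, 190), (259, 189), (260, 189), (261, 190), (313, 215), (314, 224), (315, 224), (316, 170)]
grip row [19 23 21 20 28 33 34 35 29 19 17 18 21 21 21 22 21 22 21 21 21 21 22 22
 22 22 22 22 21 20 21 20 21 19 20 19 18 16 16 28 34 34 33 31 22 21 24 21
 20 21]
grip top row [90 90 89 89 90 91 78 31 12 13 13 14 14 15 14 12 14 13 13 12 13 13 13 15
 14 14 14 15 13 14 12 81 89 90 89 89 90 89 89 89]
```

The grip centre is at pixel 258.7 and the middle mark at 258.6. The travel is 30.1 mm and the spring force 8.0 N, both as expected at half travel. I hand the job in.

```bash
python3 -c "
from h import *
print(manip.job_done())"
```

```text
the job is handed in; nothing more can be done
None
```

The bar-handled plate is fully home in the projector slot and released; the gripper is holding the shutter at half travel (30.1 mm, 8.0 N), and the job was handed in at about 19 s.

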